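# Nest the colour-mixing pots

### The arm

A 6-joint arm with a two-finger parallel gripper is mounted at the origin on the work surface. World frame = base frame: x ahead of the robot, y to its left, z up, the work surface at z = 0. Lengths are in mm, angles in rad, forces in N, time in s.
With the tool pointing down it reaches from about 350 to 875 mm from the base axis. Payload 4.2 kg.
Tool frame: the origin (TCP) lies between the finger pads; the fingertips stand 25 mm ahead of it and the grasp point (between the pads) lies 6 mm ahead of it; z points along the fingers, y is the line along which they close (so a half turn about z gives the same grasp; the last joint's range is limited). The gripper opens to 85 mm and grips with 20 to 120 N. Pads are 22 mm wide; open, the fingers measure 114 mm over their backs; the gripper's body (76 mm by 85 mm) begins 54 mm behind the grasp point. The pads swing forward as they close: fully open they stand 13 mm farther back than shut.
Start: joints at [1.479, 0.385, 0.008, 0, -1.194, -0.259], TCP at [214.748, 586.926, 256.312] pointing down, gripper open.
Joint ranges: [-3.14, 3.14], [-1.21, 2.06], [-1.07, 1.41], [-3.16, 2.05], [-2.99, -0.16], [-3.1, 3.1]. Speed limits (rad/s): [2.79, 2.79, 3.14, 3.14, 3.14, 3.14].

### API

Orientations are given as a unit quaternion [x, y, z, w].
In Python, from bench import arm gives the robot as it stands.
- The arm moves only by the shell command python3 -m pendant 'ROWS'. ROWS is JSON, a list of rows, each a list of 7 numbers: the shift along the tool's x, y, z in m, then the turn, a rotation vector about the tool's x, y, z in degrees, then the finger opening in m, from 0 to 0.0854. In form: [[x, y, z, wx, wy, wz, fingers], ...]. A call has 1 to 12 rows; each row shifts and turns the commanded pose from where the row before left it, along the tool's axes as they then stand; what a row does not reach is not made up. A row lasts 1/10 s, in which the tool goes at most 50 mm and 8.59 degrees, less where a joint would pass 70% of its speed; a pose out of reach is approached as far as the arm can. A call is refused whole if a number of a shift passes 0.05 or a number of a turn 8.59, either way. A call with a gripper value outside its range is refused whole. The fingers move at their own pace and stop on an object; the grip force is fixed at half the most. Time passes only in rows, so rows that do not move let the fingers close. It gives the time, the measured TCP pose, the force, the opening and the grip force at its end, in the units of the state.
- arm.read_state(): the state, without advancing time (a new reading comes with each control period).
- arm.get_image(name): name is "scene" or "side" or "wrist"; returns a dict with "image" (384x512x3 uint8, red, green, blue), "fx", "fy", "cx", "cy" (pixels), "xyz" and "rotation" of the camera in the world. Camera axes: x right, y down, z forward; pixel columns grow to the right and rows downward; lengths in mm; the calibration is good to about 2 mm. A picture is of the moment at which its call begins. There is no depth.
- arm.job_done(): hands the job in; it is judged then, once.
The state is a dict: "clock": time; "joints": joint angles; "joint_vel": joint speeds; "joint_efforts": joint torques, N m; "position": TCP position; "ee_rot": TCP orientation; "contact_force": force on the tool from outside, world axes, zero at the start; "wrist_torque": the same for the moment, N m; "gripper_width": finger opening in mm; "grasp_force": force on a finger pad.
Only numpy, scipy, OpenCV 4.12 (cv2) and the standard library are available. Lean on these libraries where they do the work, as an engineer would, in place of code of your own. Each camera call takes 0.05 s, during which the arm holds its last target. There are 200 camera calls.

### The job

Put the white mixing pots away as two nests. On the middle of the round mat stand the large round pot, with the medium round pot seated in its well and the small round pot seated in the well of the medium one; on the middle of the oblong mat stand the large oblong pot, its long side along the mat's long side, with the small oblong pot seated in its well. Leave every pot upright, fully seated and still.

Things in the scene. Friction and masses are not known exactly. Their poses are not given: they have to be found in the camera images.
- round_large: Large round white plastic colour-mixing pot, loose, standing upright: outside diameter 64 mm, straight sides, 44 mm tall, with an open well 10 mm deep and 58 mm across in its top (wall 3 mm; well floor 34 mm above the underside, grey floor). Origin: centre of the underside, z up the pot. 
- round_medium: Medium round white plastic colour-mixing pot, loose, standing upright: outside diameter 50 mm, straight sides, 42 mm tall, with an open well 10 mm deep and 44 mm across in its top (wall 3 mm; well floor 32 mm above the underside, grey floor). Origin: centre of the underside, z up the pot. It fits in the large round pot's well with 4 mm to spare all round.
- round_small: Small round white plastic colour-mixing pot, loose, standing upright: outside diameter 36 mm, straight sides, 40 mm tall, with an open well 10 mm deep and 30 mm across in its top (wall 3 mm; well floor 30 mm above the underside, grey floor). Origin: centre of the underside, z up the pot. It fits in the medium round pot's well with 4 mm to spare all round.
- oblong_large: Large oblong (rectangular) white plastic colour-mixing pot, loose, standing upright: outside 88 mm along its x, 62 mm along its y, 44 mm tall, with an open well 10 mm deep and 82 by 56 mm in its top (wall 3 mm; well floor 34 mm above the underside, grey floor). Origin: centre of the underside, z up; a half turn looks the same. 
- oblong_small: Small oblong (rectangular) white plastic colour-mixing pot, loose, standing upright: outside 74 mm along its x, 48 mm along its y, 42 mm tall, with an open well 10 mm deep and 68 by 42 mm in its top (wall 3 mm; well floor 32 mm above the underside, grey floor). Origin: centre of the underside, z up; a half turn looks the same. It fits in the large oblong pot's well, 4 mm to spare each side.
- round_mat: Round black rubber mat, 100 mm in diameter and 6 mm thick, flat, fixed to the table. Origin: centre of its underside (table level), z up. Only small clips and a cap, at most 14 mm high, lie among the pots and mats; taller things stand along the far side and the sides of the table.
- oblong_mat: Oblong black rubber mat, 110 mm along its x, 82 mm along its y, 6 mm thick, flat, fixed to the table. Origin: centre of its underside (table level), z up.
Mind the look-alikes: they are no part of the job. Leave any green or pink look-alike of the oblong_small alone. Leave any orange look-alike of the oblong_large alone.

How it is judged:
By the outcome, as a careful person would: the job done as asked, in the order asked, and still so for the second after the job is handed in, with the robot touching nothing.
It also fails if it takes over 144 s, if anything falls off the work surface, if the arm or the gripper's body presses on something with over 40 N, if the wrist force passes 120 N, or if a joint passes its speed limit or range.

## Working session

There is one attempt and no reset: what is moved stays moved. The work goes in short steps, Python scripts to look and compute and a shell command to move; the robot and the scene stay as the last step left them, time stands still between calls to the robot, and variables do not carry over. Pictures are saved under pics/ and viewed, at most 14 in all, crops included, and the job is handed in when it is done.

```bash
mkdir -p pics; ls; cat > h.py <<'E'
import numpy as np, cv2, json
from bench import arm
def snap(n,f):
    d=arm.get_image(n); cv2.imwrite(f'pics/{f}.png',cv2.cvtColor(d['image'],cv2.COLOR_RGB2BGR))
    np.savez(f'pics/{f}.npz',**d); return d
def load(f): return dict(np.load(f'pics/{f}.npz'))
def R_(d):
    r=np.array(d['rotation'],float)
    if r.shape==(3,3): return r
    from scipy.spatial.transform import Rotation as R
    return R.from_quat(r.ravel()).as_matrix()
def p2w(d,u,v,z):
    ray=R_(d)@np.array([(u-d['cx'])/d['fx'],(v-d['cy'])/d['fy'],1]); c=np.array(d['xyz'],float)
    return c+ray*(z-c[2])/ray[2]
def w2p(d,p):
    q=R_(d).T@(np.array(p,float)-d['xyz']); return np.array([d['fx']*q[0]/q[2]+d['cx'],d['fy']*q[1]/q[2]+d['cy']])
E
python3 - <<'E'
from h import *
for n in ('scene','side','wrist'):
    d=snap(n,n+'0'); print(n,d['fx'],d['cx'],d['cy'],d['xyz'],np.round(d['rotation'],3).tolist())
    im=cv2.imread(f'pics/{n}0.png')
    if n!='wrist': cv2.imwrite(f'pics/{n}0b.png',cv2.resize(im,(800,600),interpolation=cv2.INTER_CUBIC))
print(arm.read_state())
E
```

```text
pics
scene 364.868910370524 258.16365147115624 189.9393275864922 [1053.51704352 -263.31323488  775.09703157] [0.8, 0.501, -0.17, -0.283]
side 472.08412919959767 256.97037959712355 198.75605156824744 [-112.0268797  -918.12959031  644.55730014] [0.817, -0.278, 0.152, -0.483]
wrist 273.512340076035 254.38465080483226 190.66472233403104 [288.2229149  559.45744379 372.22121257] [-0.566, 0.81, 0.127, -0.09]
{'clock': 0.15, 'joints': array([ 1.47860841e+00,  3.85380607e-01,  6.95312549e-03, -3.51420770e-04,
       -1.19399817e+00, -2.58570492e-01]), 'joint_vel': array([-0.00012271, -0.00277641,  0.00498695,  0.00329156, -0.00064387,
       -0.00015857]), 'joint_efforts': array([-2.72800389e-04, -3.92678726e+01,  1.88581216e+01,  4.18855995e+00,
       -3.39487880e-03,  1.49814721e-06]), 'position': array([214.62099086, 586.57716602, 255.47775418]), 'ee_rot': array([ 9.84648800e-01, -1.74545269e-01, -9.50715633e-05,  8.25417555e-04]), 'contact_force': array([-0.35207082,  0.84297119, -0.9185225 ]), 'wrist_torque': array([-0.07149086, -0.00285445, -0.02261854]), 'grasp_force': 0.0, 'gripper_width': 85.6831547549364}
```

View pics/scene0b.png

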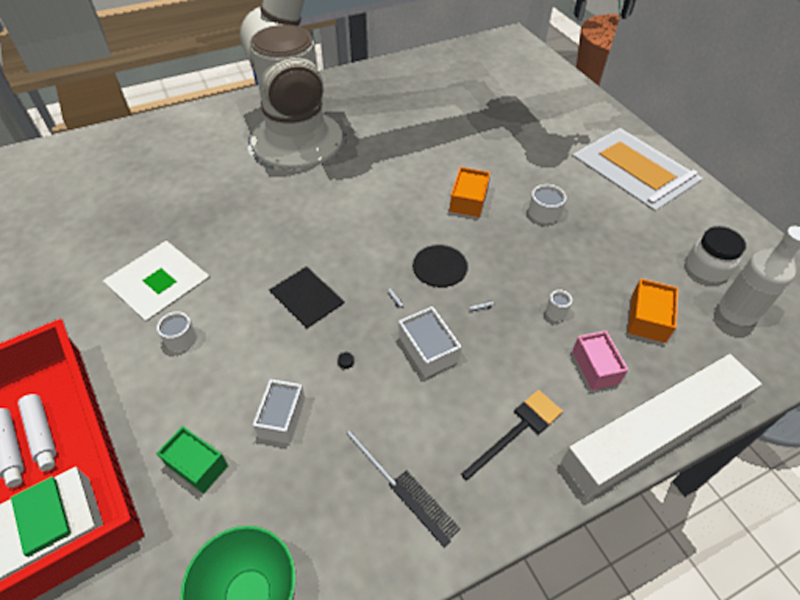

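View pics/side0b.png

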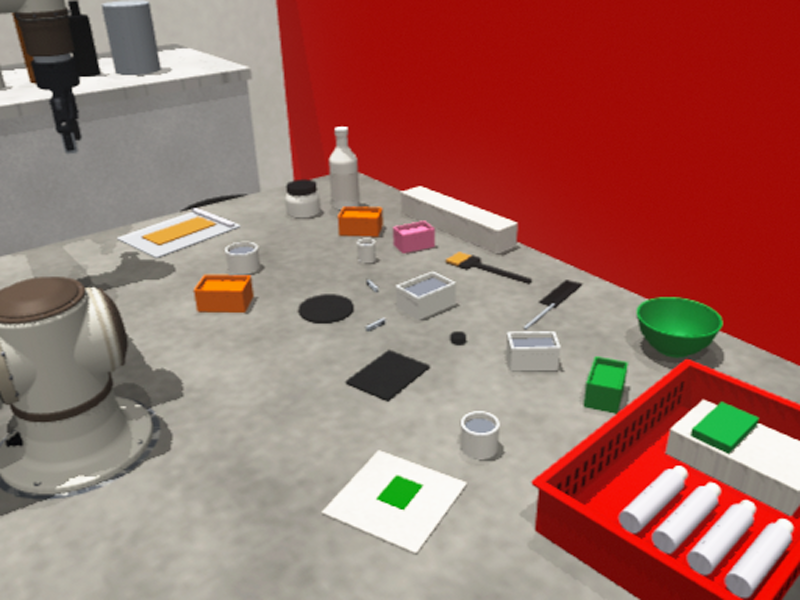

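The scene shows (800x600 px) the round mat at (440,266) and the oblong mat at (306,296). White round pots are at (548,203), (175,330) and (559,305), and white oblong pots at (430,342) and (278,410). The look-alikes are orange (470,190), (653,310), pink (600,360) and green (192,458). Next I enlarge the candidates.

```bash
cat > mont.py <<'E'
from h import *
C={'scene':{'rA':(548,203),'rB':(175,330),'rC':(559,305),'oA':(430,342),'oB':(278,410),'mR':(440,266),'mO':(306,296)},
'side':{'rA':(242,257),'rB':(480,434),'rC':(366,250),'oA':(426,296),'oB':(533,350),'mR':(326,308),'mO':(388,375)}}
for n in C:
    d=load(n+'0'); im=cv2.imread(f'pics/{n}0.png'); T=np.zeros((600,800,3),np.uint8)
    for i,(k,(u,v)) in enumerate(C[n].items()):
        u*=.64;v*=.64
        print(n,k,np.round(p2w(d,u,v,0 if k[0]=='m' else 30)[:2]))
        x0,y0=int(u)-25,int(v)-25
        c=cv2.resize(im[y0:y0+50,x0:x0+50],(200,200),interpolation=cv2.INTER_NEAREST)
        for t in range(0,50,10): cv2.line(c,(t*4,0),(t*4,5),(0,0,255),1); cv2.line(c,(0,t*4),(5,t*4),(0,0,255),1)
        cv2.putText(c,f'{k} {x0},{y0}',(8,18),0,.45,(0,0,255),1)
        r,q=divmod(i,4); T[r*300:r*300+200,q*200:q*200+200]=c
    cv2.imwrite(f'pics/m_{n}.png',T)
E
python3 mont.py
```

```text
scene rA [437. 360.]
scene rB [ 429. -351.]
scene rC [652. 231.]
scene oA [624.   4.]
scene oB [ 634. -248.]
scene mR [468. 108.]
scene mO [ 429. -135.]
side rA [423. 342.]
side rB [ 419. -361.]
side rC [632. 213.]
side oA [603. -17.]
side oB [ 621. -260.]
side mR [469. 106.]
side mO [ 431. -139.]
```

View pics/m_scene.png

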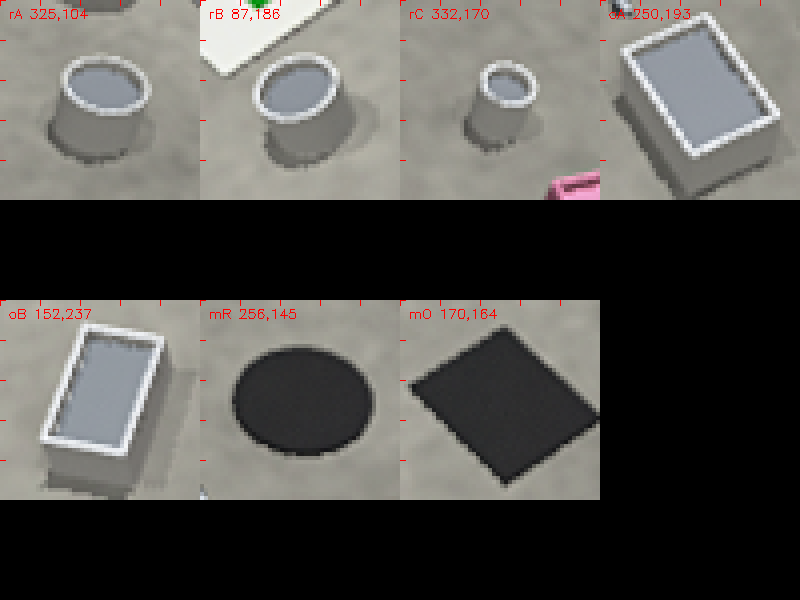

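View pics/m_side.png

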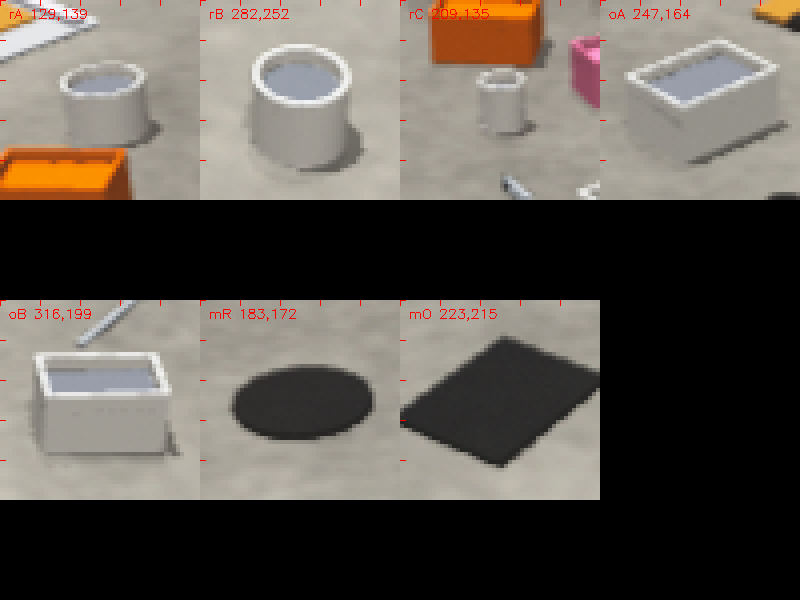

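The crops confirm the white candidates are clean: three round and two oblong, with every look-alike coloured. Next I fit each rim in world coordinates and compare it with the given sizes.

```bash
cat > fit.py <<'E'
from h import *
from scipy.optimize import least_squares
def fitobj(d,u,v,kind,z,thr,r=30,dark=False,S=4):
    x0,y0=int(u)-r,int(v)-r; x0=max(x0,0);y0=max(y0,0)
    c=d['image'][y0:y0+2*r,x0:x0+2*r].min(2) if not dark else d['image'][y0:y0+2*r,x0:x0+2*r].max(2)
    c=cv2.resize(c,None,fx=S,fy=S,interpolation=cv2.INTER_CUBIC)
    m=((c<thr) if dark else (c>thr)).astype(np.uint8)
    cs,_=cv2.findContours(m,cv2.RETR_EXTERNAL,cv2.CHAIN_APPROX_NONE)
    ce=np.array([(u-x0)*S,(v-y0)*S])
    cs=[k for k in cs if len(k)>60 and cv2.pointPolygonTest(cv2.convexHull(k),tuple(map(float,ce)),False)>=0]
    if not cs: return None
    k=cv2.convexHull(max(cs,key=len))[:,0].astype(float) if kind=='r' else max(cs,key=len)[:,0].astype(float)
    P=np.array([p2w(d,x0+(a+.5)/S-.5,y0+(b+.5)/S-.5,z)[:2] for a,b in k])
    if kind=='r':
        s=least_squares(lambda p:np.hypot(*(P-p[:2]).T)-p[2],[*P.mean(0),30],loss='soft_l1').x
        return np.round([s[0],s[1],2*s[2]],1)
    (c0,sz,a)=cv2.minAreaRect(P.astype(np.float32))
    if sz[0]<sz[1]: sz=sz[::-1];a+=90
    return np.round([*c0,*sz,(a+90)%180-90],1)
E
python3 - <<'E'
from fit import *
from mont import C
H={'rA':43,'rB':43,'rC':40,'oA':44,'oB':42,'mR':6,'mO':6}
for k in H:
    for n in C:
        d=load(n+'0');u,v=np.array(C[n][k])*.64
        for t in ((60,75) if k[0]=='m' else (175,195,210)):
            print(k,n,t,fitobj(d,u,v,'r' if k in('rA','rB','rC','mR') else 'o',H[k],t,dark=k[0]=='m'))
E
```

```text
scene rA [437. 360.]
scene rB [ 429. -351.]
scene rC [652. 231.]
scene oA [624.   4.]
scene oB [ 634. -248.]
scene mR [468. 108.]
scene mO [ 429. -135.]
side rA [423. 342.]
side rB [ 419. -361.]
side rC [632. 213.]
side oA [603. -17.]
side oB [ 621. -260.]
side mR [469. 106.]
side mO [ 431. -139.]
rA scene 175 [428.9 363.9  66.4]
rA scene 195 None
rA scene 210 None
rA side 175 None
rA side 195 None
rA side 210 None
rB scene 175 [ 425.4 -349.8   52.1]
rB scene 195 [ 425.4 -349.9   50.3]
rB scene 210 None
rB side 175 [ 424.2 -353.6   53.4]
rB side 195 [ 424.  -353.8   51.4]
rB side 210 [ 423.9 -353.8   50.2]
rC scene 175 [645.6 236.2  37.4]
rC scene 195 [646.3 236.5  34.5]
rC scene 210 None
rC side 175 None
rC side 195 None
rC side 210 None
oA scene 175 [616.1   5.3  91.3  65.    2.5]
oA scene 195 [616.2   5.2  90.3  63.9   2.3]
oA scene 210 [616.4   5.2  89.3  63.1   2.3]
oA side 175 None
oA side 195 None
oA side 210 None
oB scene 175 [ 629.9 -246.6   77.    50.9  -36.4]
oB scene 195 [ 630.  -246.6   75.9   49.6  -36.4]
oB scene 210 [ 630.1 -246.6   75.    48.8  -36.3]
oB side 175 None
oB side 195 None
oB side 210 None
mR scene 60 [470.2 105.2  98.4]
mR scene 75 [470.1 105.3  99.7]
mR side 60 [462.9  95.7  99. ]
mR side 75 [463.3  96.5 101. ]
mO scene 60 [ 433.  -136.1  110.2   80.9   16.6]
mO scene 75 [ 432.9 -136.1  111.5   81.9   16.6]
mO side 60 [ 426.4 -143.4  110.3   82.4   16.6]
mO side 75 [ 426.8 -143.3  112.2   83.7   16.6]
```

Sizes match: rA (548,203) = round_large (about 64), rB (175,330) = round_medium (about 50), rC (559,305) = round_small (about 36), oA (430,342) = oblong_large (about 89x63), oB (278,410) = oblong_small (about 75x49). I'll refine each with the wrist camera before grasping, so first a helper that converts a target into tool-axis moves.

```bash
cat > mv.py <<'E'
import sys
from h import *
from scipy.spatial.transform import Rotation as R
def go(x,y,z,yaw,s=None):
    s=s or arm.read_state(); r=R.from_quat(s['ee_rot']); X=r.as_matrix()[:,0]; cur=np.degrees(np.arctan2(X[1],X[0]))
    t=(yaw-cur+90)%180-90
    # target frame (tool down) and turn in tool frame
    c,n=np.cos(np.radians(cur+t)),np.sin(np.radians(cur+t))
    M=np.array([[c,n,0],[n,-c,0],[0,0,-1.]]).T
    rv=np.degrees((r.inv()*R.from_matrix(M)).as_rotvec())
    d=M.T@(np.array([x,y,z])-s['position'])
    print('pos',np.round(s['position'],1),'yaw %.1f j6 %.2f'%(cur,s['joints'][5]),'w %.1f F'%s['gripper_width'],np.round(s['contact_force'],1),'t %.1f'%s['clock'],'j1 %.2f'%s['joints'][0])
    print('turn first',np.round(rv,1),'then shift mm',np.round(d,1),'maxrows %.1f'%(abs(d).max()/50))
if __name__=='__main__': go(*map(float,sys.argv[1:5]))
E
python3 - <<'E'
from h import *
d=load('wrist0'); print('axis hits',p2w(d,d['cx'],d['cy'],0)[:2])
r=R_(d); print(np.round(r,2))
s=load('scene0')
for u,v in((470,190),(653,310),(600,360),(192,458)): print(np.round(p2w(s,u*.64,v*.64,30)[:2]))
E
python3 mv.py 429 364 200 0
```

```text
axis hits [174.44278154 600.19056478]
[[-0.34 -0.89 -0.29]
 [-0.94  0.33  0.1 ]
 [ 0.    0.31 -0.95]]
[340. 243.]
[728. 365.]
[768. 225.]
[ 652. -376.]
pos [214.6 586.6 255.5] yaw -20.1 j6 -0.26 w 85.7 F [-0.4  0.8 -0.9] t 0.1 j1 1.48
turn first [  0.1   0.  -20.1] then shift mm [214.4 222.6  55.5] maxrows 4.5
```

```bash
python3 -m pendant '[[0,0,0,0,0,-6.7,0.085],[0,0,0,0,0,-6.7,0.085],[0,0,0,0,0,-6.7,0.085],[0.036,0.037,0.009,0,0,0,0.085],[0.036,0.037,0.009,0,0,0,0.085],[0.036,0.037,0.009,0,0,0,0.085],[0.036,0.037,0.009,0,0,0,0.085],[0.036,0.037,0.009,0,0,0,0.085],[0.036,0.037,0.009,0,0,0,0.085],[0,0,0,0,0,0,0.085],[0,0,0,0,0,0,0.085]]'
cat > look.py <<'E'
# look.py name kind u? : wrist snap, fit given objects: kind x y z thr
import sys
from fit import *
def look(name,objs,r=95,cam='wrist'):
    d=snap(cam,name)
    for lab,kind,x,y,z,thr,dark in objs:
        u,v=w2p(d,(x,y,z)); 
        for t in thr: print(lab,t,np.round([u,v]),fitobj(d,u,v,kind,z,t,r=r,dark=dark,S=2))
    return d
E
python3 - <<'E'
from look import *
look('w1',[('rA','r',429,364,44,(165,180,195,210),False)])
E
python3 mv.py 429 364 200 0
```

```text
clock: 1.25
position: [421.5, 374.0, 204.3]
ee_rot: [1.0, -0.001, -0.0, 0.0]
contact_force: [-0.2, -0.3, 0.7]
gripper_width: 84.8
grasp_force: 0.0
rA 165 [264. 173.] None
rA 180 [264. 173.] None
rA 195 [264. 173.] None
rA 210 [264. 173.] None
pos [421.  375.1 204.7] yaw -0.0 j6 0.56 w 84.9 F [-0.2 -0.2 -0. ] t 1.3 j1 1.02
turn first [-0.  0. -0.] then shift mm [ 8.  11.1  4.7] maxrows 0.2
```

View pics/w1.png

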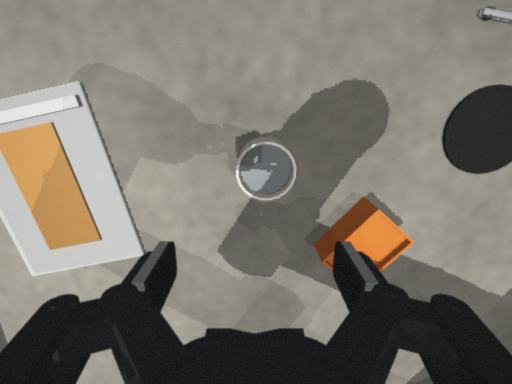

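The wrist view shows round_large in the gripper's shadow, its rim centred at about (266,170.5) and spanning 236–296. The round mat is at the right edge and the orange pot is at (365,238), clear of the fingers' line.

```bash
python3 - <<'E'
from fit import *
d=load('w1')
for t in (105,115,125,135,145): print(t,fitobj(d,266,170,'r',44,t,r=36,S=4))
a,b,c,e=[p2w(d,*q,44)[:2] for q in((236.5,171),(296.5,171),(266,141.5),(266,200))]
print(a,b,c,e,np.linalg.norm(a-b),np.linalg.norm(c-e),(a+b+c+e)/4)
E
```

```text
105 [430.8 371.2  79.8]
115 [431.5 372.2  80.7]
125 [430.2 362.8  64.8]
135 [430.3 362.6  64. ]
145 [430.3 362.5  63.5]
[431.32887606 392.38671493] [431.15124556 329.89635236] [461.7665772  361.98428945] [399.12154372 361.32840733] 62.490615024442 62.64846687280887 [430.84206063 361.39894102]
```

```bash
python3 mv.py 430.4 362.4 36 0; python3 -m pendant '[[0.009,0.0125,0.018,0,0,0,0.085],[0,0,0.03,0,0,0,0.085],[0,0,0.03,0,0,0,0.085],[0,0,0.03,0,0,0,0.085],[0,0,0.02,0,0,0,0.085],[0,0,0,0,0,0,0.085],[0,0,0,0,0,0,0.085]]'; python3 mv.py 430.4 362.4 36 0
```

```text
pos [421.  375.1 204.7] yaw -0.0 j6 0.56 w 84.9 F [-0.2 -0.2 -0. ] t 1.3 j1 1.02
turn first [-0.  0. -0.] then shift mm [  9.4  12.7 168.7] maxrows 3.4
clock: 2.0
position: [429.5, 364.0, 77.3]
ee_rot: [1.0, 0.001, 0.0, -0.0]
contact_force: [-0.2, 0.7, 1.2]
gripper_width: 85.0
grasp_force: 0.0
pos [429.5 364.   77.3] yaw 0.1 j6 0.58 w 85.0 F [-0.2  0.7  1.2] t 2.0 j1 0.99
turn first [-0.  -0.   0.1] then shift mm [ 0.9  1.6 41.3] maxrows 0.8
```

```bash
python3 -m pendant '[[0.001,0.0015,0.021,0,0,0,0.085],[0,0,0.02,0,0,0,0.085],[0,0,0,0,0,0,0.085],[0,0,0,0,0,0,0.055],[0,0,0,0,0,0,0.055],[0,0,0,0,0,0,0.055],[0,0,0,0,0,0,0.055],[0,0,0,0,0,0,0.055]]'; python3 mv.py 470 105 150 0
```

```text
clock: 2.8
position: [431.8, 362.7, 38.2]
ee_rot: [1.0, 0.001, 0.002, -0.002]
contact_force: [-1.0, 0.4, 6.1]
gripper_width: 62.5
grasp_force: 66.1
pos [431.8 362.7  38.2] yaw 0.1 j6 0.58 w 62.5 F [-1.   0.4  6.1] t 2.8 j1 0.99
turn first [-0.2 -0.2  0.1] then shift mm [  38.2  257.7 -111.8] maxrows 5.2
```

```bash
python3 -m pendant '[[0,0,-0.02,0,0,0,0.055],[0,0,-0.04,0,0,0,0.055],[0,0,-0.04,0,0,0,0.055],[0,0,-0.04,0,0,0,0.055],[0.005,0.04,0,0,0,0,0.055],[0.005,0.04,0,0,0,0,0.055],[0.005,0.04,0,0,0,0,0.055],[0.005,0.04,0,0,0,0,0.055],[0,0.03,0,0,0,0,0.055],[0,0,0,0,0,0,0.055],[0,0,0,0,0,0,0.055]]'
python3 - <<'E'
from look import *
look('w2',[('mR','r',468,104,6,(45,60,75),True)],r=70)
E
python3 mv.py 470 105 150 0
```

```text
clock: 3.9
position: [451.0, 170.6, 176.5]
ee_rot: [1.0, -0.001, 0.001, -0.001]
contact_force: [-0.3, 0.5, -1.0]
gripper_width: 62.4
grasp_force: 65.8
mR 45 [317. 162.] [468.5 107.8  96.3]
mR 60 [317. 162.] [468.4 107.7  97.6]
mR 75 [317. 162.] [468.4 107.7  98.4]
pos [451.2 171.3 176.4] yaw -0.0 j6 0.87 w 62.3 F [ 0.   0.2 -0.7] t 4.0 j1 0.70
turn first [-0.1 -0.1 -0. ] then shift mm [18.8 66.3 26.4] maxrows 1.3
```

View pics/w2.png

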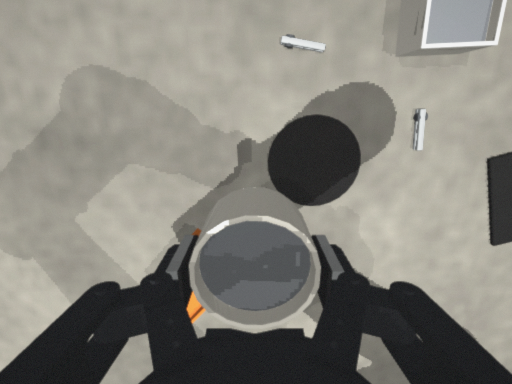

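```bash
python3 -m pendant '[[0.009,0.032,0,0,0,0,0.055],[0.009,0.032,0,0,0,0,0.055],[0,0,0.03,0,0,0,0.055],[0,0,0.03,0,0,0,0.055],[0,0,0.03,0,0,0,0.055],[0,0,0.026,0,0,0,0.055],[0,0,0,0,0,0,0.055],[0,0,0,0,0,0,0.055],[0,0,0,0,0,0,0.055]]'; python3 mv.py 469.7 107.5 45 0
```

```text
clock: 4.85
position: [470.0, 108.2, 61.2]
ee_rot: [1.0, 0.001, 0.001, -0.001]
contact_force: [-0.2, 1.3, -0.3]
gripper_width: 61.9
grasp_force: 65.9
pos [470.  108.2  61.2] yaw 0.1 j6 1.01 w 61.9 F [-0.2  1.3 -0.3] t 4.8 j1 0.56
turn first [-0.1 -0.2  0.1] then shift mm [-0.3  0.7 16.2] maxrows 0.3
```

```bash
python3 -m pendant '[[0,0,0.01,0,0,0,0.055],[0,0,0.003,0,0,0,0.055],[0,0,0.003,0,0,0,0.055],[0,0,0,0,0,0,0.055],[0,0,0,0,0,0,0.055]]'
```

```text
clock: 5.35
position: [468.9, 107.1, 44.2]
ee_rot: [1.0, 0.0, 0.0, -0.0]
contact_force: [-2.1, 0.5, 4.1]
gripper_width: 62.5
grasp_force: 66.2
```

```bash
python3 -m pendant '[[0,0,0,0,0,0,0.068],[0,0,0,0,0,0,0.075],[0,0,0,0,0,0,0.085],[0,0,0,0,0,0,0.085],[0,0,-0.02,0,0,0,0.085],[0,0,-0.04,0,0,0,0.085],[0,0,-0.04,0,0,0,0.085],[0,0,-0.04,0,0,0,0.085],[-0.02,0.02,-0.04,0,0,0,0.085],[0,0,0,0,0,0,0.085],[0,0,0,0,0,0,0.085]]'
python3 - <<'E'
from look import *
d=look('w3',[('mR','r',469,107.5,6,(40,60,),True),('rA','r',469,107.5,50,(125,135,145,160,175),False)],r=55)
E
python3 mv.py 424 -351 200 0
```

```text
clock: 6.45
position: [448.7, 87.0, 224.7]
ee_rot: [1.0, -0.0, 0.001, -0.001]
contact_force: [-0.1, -1.1, -0.8]
gripper_width: 85.2
grasp_force: 0.0
mR 40 [238. 152.] None
mR 60 [238. 152.] [467.5 106.2  97.4]
rA 125 [236. 159.] [468.3 106.9  63.6]
rA 135 [236. 159.] [468.3 106.9  63.4]
rA 145 [236. 159.] [468.3 106.9  63.1]
rA 160 [236. 159.] [468.3 106.9  62.7]
rA 175 [236. 159.] [468.5 107.   62. ]
pos [448.4  86.9 223.5] yaw -0.0 j6 1.02 w 85.2 F [ 0.3  0.2 -0.2] t 6.5 j1 0.55
turn first [-0.  0. -0.] then shift mm [-24.4 437.9  23.5] maxrows 8.8
```

View pics/w3.png

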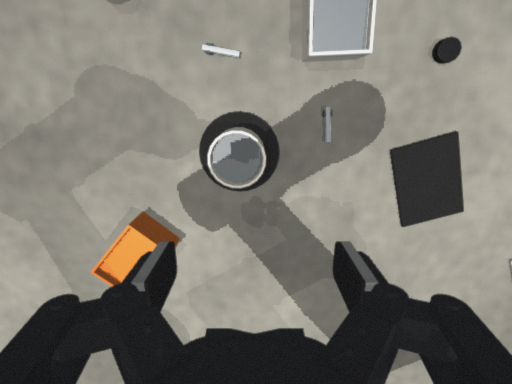

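Round_large stands centred on the round mat: rim centre (236,159), within about 1 mm of the mat's centre. Next is round_medium.

```bash
python3 -m pendant '[[-0.002,0.04,0.002,0,0,0,0.085],[-0.002,0.04,0.002,0,0,0,0.085],[-0.002,0.04,0.002,0,0,0,0.085],[-0.002,0.04,0.002,0,0,0,0.085],[-0.002,0.04,0.002,0,0,0,0.085],[-0.002,0.04,0.002,0,0,0,0.085],[-0.002,0.04,0.002,0,0,0,0.085],[-0.002,0.04,0.002,0,0,0,0.085],[-0.002,0.04,0.002,0,0,0,0.085],[-0.002,0.04,0.002,0,0,0,0.085],[-0.004,0.038,0.003,0,0,0,0.085],[0,0,0,0,0,0,0.085]]'; python3 -m pendant '[[0,0,0,0,0,0,0.085],[0,0,0,0,0,0,0.085]]'
python3 - <<'E'
from look import *
d=load('w3'); 
for t in (45,60): print('mO',fitobj(d,428,178,'o',6,t,r=55,dark=True,S=4))
look('w4',[('rB','r',424.5,-351,42,(115,125,135,145,160,175),False)],r=45)
E
python3 mv.py 424 -351 42 0
```

```text
clock: 7.7
position: [423.8, -354.0, 197.4]
ee_rot: [1.0, -0.002, -0.003, -0.001]
contact_force: [-0.3, 0.0, -1.2]
gripper_width: 84.8
grasp_force: 0.0
clock: 7.9
position: [424.7, -350.1, 199.5]
ee_rot: [1.0, 0.0, -0.001, -0.001]
contact_force: [0.3, 0.2, 0.6]
gripper_width: 84.9
grasp_force: 0.0
mO None
mO [ 431.4 -132.8  108.4   81.1   16.6]
rB 115 [255. 181.] [ 407.8 -350.6  109.8]
rB 125 [255. 181.] [ 408.6 -349.6  109. ]
rB 135 [255. 181.] [ 404.4 -352.1  109.4]
rB 145 [255. 181.] [ 402.5 -348.8   93.4]
rB 160 [255. 181.] [ 424.9 -350.2   49.9]
rB 175 [255. 181.] [ 425.3 -350.3   49.3]
pos [ 424.9 -349.9  200. ] yaw 0.1 j6 1.97 w 84.8 F [ 0.8 -0.3  0. ] t 8.0 j1 -0.39
turn first [-0.   0.1  0.1] then shift mm [ -0.9   1.1 158. ] maxrows 3.2
```

```bash
python3 -m pendant '[[0,0,0.03,0,0,0,0.085],[0,0,0.03,0,0,0,0.085],[0,0,0.03,0,0,0,0.085],[0,0,0.03,0,0,0,0.085],[0,0,0.03,0,0,0,0.085],[0,0,0.01,0,0,0,0.085],[0,0,0,0,0,0,0.085],[0,0,0,0,0,0,0.085],[0,0,0,0,0,0,0.085]]'; python3 -m pendant '[[0,0,0,0,0,0,0.06],[0,0,0,0,0,0,0.04],[0,0,0,0,0,0,0.04],[0,0,0,0,0,0,0.04],[0,0,0,0,0,0,0.04],[0,0,0,0,0,0,0.04]]'; python3 mv.py 469 107 120 0
```

```text
clock: 8.85
position: [426.1, -351.2, 42.5]
ee_rot: [1.0, 0.0, 0.002, 0.001]
contact_force: [0.6, 0.9, -0.6]
gripper_width: 85.0
grasp_force: 0.0
clock: 9.45
position: [425.5, -351.3, 42.0]
ee_rot: [1.0, 0.0, 0.001, 0.001]
contact_force: [-0.1, 1.0, 5.8]
gripper_width: 48.4
grasp_force: 62.2
pos [ 425.5 -351.3   42. ] yaw 0.0 j6 1.97 w 48.4 F [-0.1  1.   5.8] t 9.4 j1 -0.40
turn first [ 0.1 -0.1  0. ] then shift mm [  43.5 -458.3  -78. ] maxrows 9.2
```

```bash
python3 -m pendant '[[0,0,-0.02,0,0,0,0.04],[0,0,-0.04,0,0,0,0.04],[0,0,-0.04,0,0,0,0.04],[0,0,-0.03,0,0,0,0.04],[0.005,-0.03,0,0,0,0,0.04],[0.005,-0.04,0,0,0,0,0.04],[0.005,-0.04,0,0,0,0,0.04],[0.005,-0.04,0,0,0,0,0.04],[0.005,-0.04,0,0,0,0,0.04],[0.005,-0.04,0,0,0,0,0.04],[0.005,-0.04,0,0,0,0,0.04],[0.005,-0.04,0,0,0,0,0.04]]'; python3 -m pendant '[[0.003,-0.04,0,0,0,0,0.04],[0,-0.04,0,0,0,0,0.04],[0,-0.04,0,0,0,0,0.04],[0,-0.0285,0,0,0,0,0.04],[0,0,0,0,0,0,0.04],[0,0,0,0,0,0,0.04],[0,0,0,0,0,0,0.04]]'; python3 mv.py 468.7 106.9 100 0
```

```text
clock: 10.65
position: [464.5, -39.3, 170.8]
ee_rot: [1.0, -0.0, 0.0, -0.0]
contact_force: [1.2, 0.1, -0.4]
gripper_width: 48.1
grasp_force: 62.0
clock: 11.35
position: [467.5, 106.8, 170.6]
ee_rot: [1.0, -0.0, -0.0, 0.0]
contact_force: [0.4, -0.9, -0.7]
gripper_width: 47.8
grasp_force: 62.1
pos [467.5 106.8 170.6] yaw -0.1 j6 1.01 w 47.8 F [ 0.4 -0.9 -0.7] t 11.3 j1 0.56
turn first [ 0.   0.  -0.1] then shift mm [ 1.2 -0.1 70.6] maxrows 1.4
```

```bash
python3 -m pendant '[[0.001,0,0.03,0,0,0,0.04],[0,0,0.03,0,0,0,0.04],[0,0,0.012,0,0,0,0.04],[0,0,0,0,0,0,0.04],[0,0,0,0,0,0,0.04]]'; python3 mv.py 468.7 106.9 82 0; python3 - <<'E'
from h import *
for n in('wrist','scene','side'): snap(n,'p5'+n)
im=cv2.imread('pics/p5wrist.png'); T=np.zeros((600,800,3),np.uint8)
T[:300,:400]=cv2.resize(im[140:365,110:410],(400,300))
for i,n in enumerate(('scene','side')):
    d=load('p5'+n);u,v=w2p(d,(469,107,50)).astype(int); c=cv2.imread(f'pics/p5{n}.png')[v-37:v+38,u-50:u+50]
    T[300:,i*400:i*400+400]=cv2.resize(c,(400,300),interpolation=cv2.INTER_CUBIC)
cv2.imwrite('pics/m5.png',T)
E
```

```text
clock: 11.85
position: [469.2, 106.9, 99.1]
ee_rot: [1.0, -0.001, 0.0, 0.0]
contact_force: [0.3, 1.3, -0.0]
gripper_width: 48.1
grasp_force: 62.1
pos [469.2 106.9  99.1] yaw -0.1 j6 1.01 w 48.1 F [ 0.3  1.3 -0. ] t 11.8 j1 0.56
turn first [ 0.  -0.  -0.1] then shift mm [-0.5 -0.  17.1] maxrows 0.3
```

View pics/m5.png

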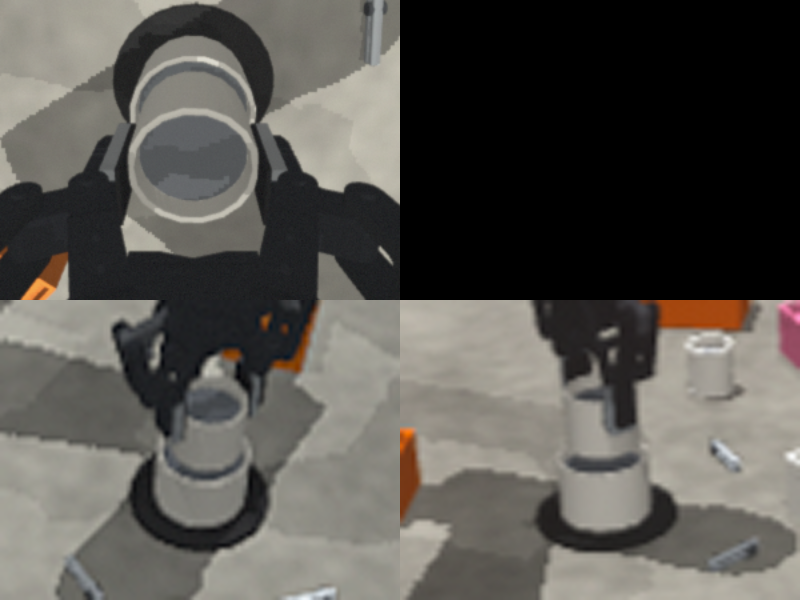

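The held medium pot sits concentric over the large pot's well in all three views, so I lower it in small steps.

```bash
python3 -m pendant '[[0,0,0.006,0,0,0,0.04],[0,0,0.004,0,0,0,0.04],[0,0,0.003,0,0,0,0.04],[0,0,0.002,0,0,0,0.04],[0,0,0,0,0,0,0.04],[0,0,0,0,0,0,0.04]]'; python3 -m pendant '[[0,0,0.0015,0,0,0,0.04],[0,0,0,0,0,0,0.04],[0,0,0,0,0,0,0.04]]'
```

```text
clock: 12.6
position: [468.9, 107.7, 83.7]
ee_rot: [1.0, 0.0, -0.0, 0.0]
contact_force: [1.2, -1.0, -0.1]
gripper_width: 48.0
grasp_force: 62.1
clock: 12.9
position: [468.9, 107.6, 82.3]
ee_rot: [1.0, 0.0, 0.0, 0.0]
contact_force: [0.0, 0.5, -1.3]
gripper_width: 47.9
grasp_force: 62.1
```

Inside the well with no contact yet; half a millimetre to go, then release, rise and look.

```bash
python3 -m pendant '[[0,0,0.001,0,0,0,0.04],[0,0,0,0,0,0,0.04],[0,0,0,0,0,0,0.055],[0,0,0,0,0,0,0.07],[0,0,0,0,0,0,0.08],[0,0,0,0,0,0,0.08],[0,0,-0.02,0,0,0,0.085],[0,0,-0.04,0,0,0,0.085],[0,0,-0.04,0,0,0,0.085],[-0.02,0,-0.04,0,0,0,0.085],[0,0,0,0,0,0,0.085],[0,0,0,0,0,0,0.085]]'
python3 - <<'E'
from look import *
look('w6',[('rA','r',468.5,107,50,(135,150,165),False),('rB','r',468.5,107,82,(135,150,165),False)],r=60)
im=cv2.imread('pics/w6.png'); cv2.imwrite('pics/w6c.png',cv2.resize(im[60:285,100:400],(800,600)))
E
python3 mv.py 646 236 200 0
```

```text
clock: 14.1
position: [448.7, 107.8, 222.1]
ee_rot: [1.0, 0.0, 0.001, -0.001]
contact_force: [-0.3, 0.9, -0.1]
gripper_width: 84.5
grasp_force: 0.0
rA 135 [255. 160.] [468.  107.   63.3]
rA 150 [255. 160.] [467.9 107.1  63.1]
rA 165 [255. 160.] None
rB 135 [255. 166.] [474.5 107.   56.3]
rB 150 [255. 166.] [474.4 107.2  56.1]
rB 165 [255. 166.] [469.5 107.2  47.8]
pos [448.4 107.5 220.9] yaw -0.0 j6 0.98 w 84.9 F [ 1.  -0.  -1.2] t 14.2 j1 0.59
turn first [-0.  0. -0.] then shift mm [ 197.6 -128.5   20.9] maxrows 4.0
```

View pics/w6c.png

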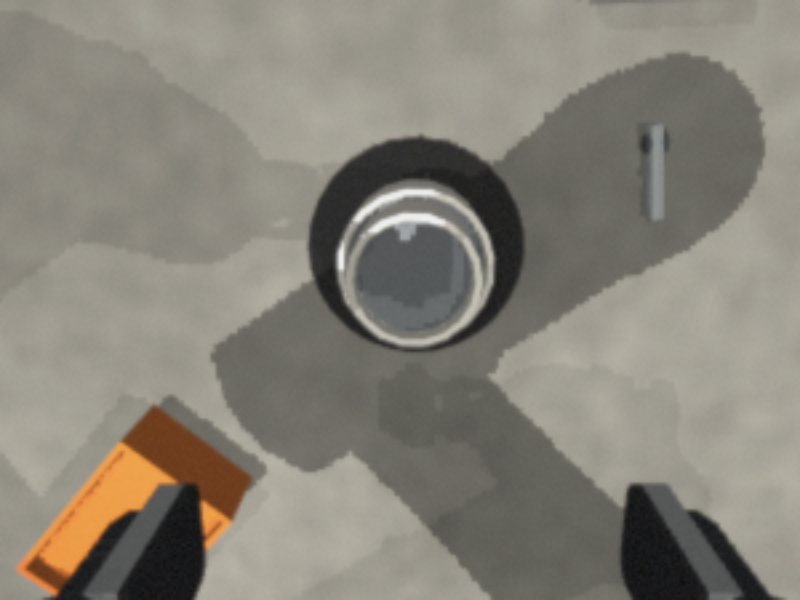

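Medium is seated concentric in the large pot: its rim at crop (415,281) matches the predicted rim at z=82. Next is round_small.

```bash
python3 -m pendant '[[0.04,-0.026,0.004,0,0,0,0.085],[0.04,-0.026,0.004,0,0,0,0.085],[0.04,-0.026,0.004,0,0,0,0.085],[0.04,-0.026,0.004,0,0,0,0.085],[0.037,-0.025,0.004,0,0,0,0.085],[0,0,0,0,0,0,0.085],[0,0,0,0,0,0,0.085],[0,0,0,0,0,0,0.085]]'
python3 - <<'E'
from look import *
look('w7',[('rC','r',646,236,40,(115,125,135,145,160,175),False)],r=30)
E
python3 mv.py 646 236 40 0
```

```text
clock: 14.95
position: [645.1, 235.9, 199.8]
ee_rot: [1.0, -0.0, -0.001, 0.001]
contact_force: [0.4, 0.1, 0.4]
gripper_width: 85.1
grasp_force: 0.0
rC 115 [254. 179.] [646.2 235.2  36.2]
rC 125 [254. 179.] [646.  235.2  35.7]
rC 135 [254. 179.] [646.  235.1  35.2]
rC 145 [254. 179.] [645.9 235.1  34.7]
rC 160 [254. 179.] [646.  235.1  34.2]
rC 175 [254. 179.] None
pos [645.1 235.9 200.9] yaw -0.0 j6 0.99 w 85.0 F [-0.3 -0.4 -0.4] t 15.0 j1 0.59
turn first [ 0.   0.1 -0. ] then shift mm [ 9.000e-01 -1.000e-01  1.609e+02] maxrows 3.2
```

```bash
python3 -m pendant '[[0.001,0.001,0.03,0,0,0,0.085],[0,0,0.03,0,0,0,0.085],[0,0,0.03,0,0,0,0.085],[0,0,0.03,0,0,0,0.085],[0,0,0.03,0,0,0,0.07],[0,0,0.01,0,0,0,0.06],[0,0,0,0,0,0,0.06],[0,0,0,0,0,0,0.06],[0,0,0,0,0,0,0.06]]'; python3 -m pendant '[[0,0,0,0,0,0,0.045],[0,0,0,0,0,0,0.027],[0,0,0,0,0,0,0.027],[0,0,0,0,0,0,0.027],[0,0,0,0,0,0,0.027],[0,0,0,0,0,0,0.027]]'; python3 mv.py 469 107 160 0
```

```text
clock: 15.9
position: [647.9, 236.2, 43.8]
ee_rot: [1.0, 0.0, 0.002, -0.001]
contact_force: [-0.6, -0.0, -0.0]
gripper_width: 60.0
grasp_force: 0.0
clock: 16.5
position: [647.7, 236.1, 43.0]
ee_rot: [1.0, 0.0, 0.001, -0.0]
contact_force: [-1.4, -0.6, 5.4]
gripper_width: 34.6
grasp_force: 60.0
pos [647.7 236.1  43. ] yaw 0.0 j6 0.99 w 34.6 F [-1.4 -0.6  5.4] t 16.5 j1 0.58
turn first [-0.1 -0.1  0. ] then shift mm [-178.7  129.1 -117. ] maxrows 3.6
```

```bash
python3 -m pendant '[[0,0,-0.02,0,0,0,0.027],[0,0,-0.04,0,0,0,0.027],[0,0,-0.04,0,0,0,0.027],[0,0,-0.04,0,0,0,0.027],[-0.036,0.026,0,0,0,0,0.027],[-0.036,0.026,0,0,0,0,0.027],[-0.036,0.026,0,0,0,0,0.027],[-0.036,0.026,0,0,0,0,0.027],[-0.0335,0.025,0,0,0,0,0.027],[0,0,0,0,0,0,0.027],[0,0,0,0,0,0,0.027],[0,0,0,0,0,0,0.027]]'; python3 mv.py 470.3 107.2 131 0
```

```text
clock: 17.7
position: [470.3, 107.3, 181.6]
ee_rot: [1.0, 0.0, 0.001, -0.0]
contact_force: [0.6, 0.2, -1.2]
gripper_width: 34.3
grasp_force: 59.8
pos [470.3 107.3 181.6] yaw 0.0 j6 1.01 w 34.3 F [ 0.6  0.2 -1.2] t 17.7 j1 0.56
turn first [-0.  -0.1  0. ] then shift mm [-0.   0.1 50.6] maxrows 1.0
```

```bash
python3 -m pendant '[[0,0,0.03,0,0,0,0.027],[0,0,0.02,0,0,0,0.027],[0,0,0,0,0,0,0.027],[0,0,0,0,0,0,0.027],[0,0,0,0,0,0,0.027]]'; python3 mv.py 470.3 107.2 115 0; python3 - <<'E'
from h import *
for n in('wrist','scene','side'): snap(n,'p8'+n)
im=cv2.imread('pics/p8wrist.png'); T=np.zeros((600,800,3),np.uint8)
T[:300,:400]=cv2.resize(im[140:365,110:410],(400,300))
for i,n in enumerate(('scene','side')):
    d=load('p8'+n);u,v=w2p(d,(469,107,80)).astype(int); c=cv2.imread(f'pics/p8{n}.png')[v-30:v+30,u-40:u+40]
    T[300:,i*400:i*400+400]=cv2.resize(c,(400,300),interpolation=cv2.INTER_CUBIC)
cv2.imwrite('pics/m8.png',T)
E
```

```text
clock: 18.2
position: [470.6, 107.3, 132.2]
ee_rot: [1.0, 0.0, 0.001, -0.0]
contact_force: [0.8, -0.1, -0.2]
gripper_width: 34.3
grasp_force: 59.8
pos [470.6 107.3 132.2] yaw 0.0 j6 1.01 w 34.3 F [ 0.8 -0.1 -0.2] t 18.2 j1 0.56
turn first [-0.  -0.1  0. ] then shift mm [-0.3  0.1 17.2] maxrows 0.3
```

View pics/m8.png

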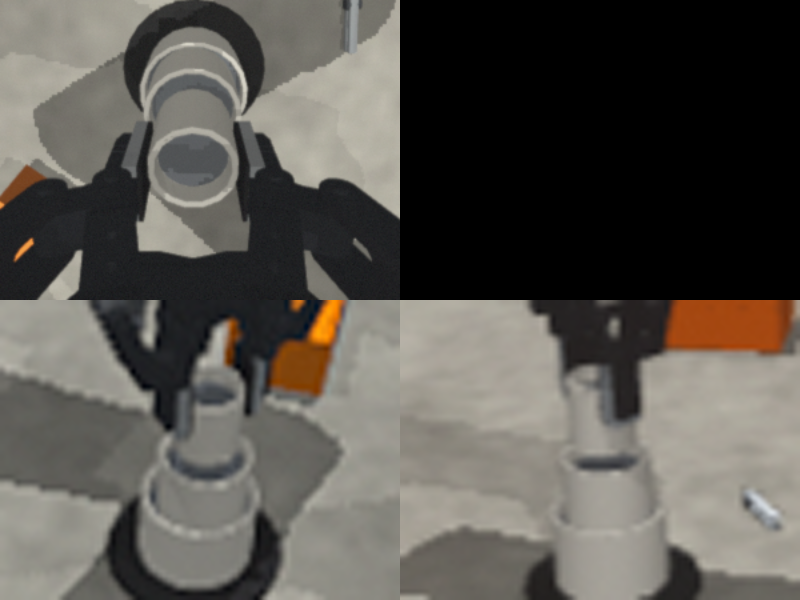

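The small pot is within about 1.5 mm of concentric over the medium's well, against 4 mm clearance, so I lower it.

```bash
python3 -m pendant '[[-0.0005,0,0.006,0,0,0,0.027],[0,0,0.004,0,0,0,0.027],[0,0,0.003,0,0,0,0.027],[0,0,0.002,0,0,0,0.027],[0,0,0,0,0,0,0.027],[0,0,0,0,0,0,0.027]]'; python3 -m pendant '[[0,0,0.0015,0,0,0,0.027],[0,0,0,0,0,0,0.027],[0,0,0,0,0,0,0.027]]'
```

```text
clock: 18.95
position: [468.9, 106.6, 116.2]
ee_rot: [1.0, 0.0, -0.0, 0.0]
contact_force: [0.5, 0.1, -0.8]
gripper_width: 34.3
grasp_force: 59.8
clock: 19.25
position: [469.1, 106.7, 115.0]
ee_rot: [1.0, 0.0, 0.0, -0.0]
contact_force: [-0.5, 0.1, 1.4]
gripper_width: 34.3
grasp_force: 60.0
```

```bash
python3 -m pendant '[[0,0,0.0005,0,0,0,0.027],[0,0,0,0,0,0,0.04],[0,0,0,0,0,0,0.055],[0,0,0,0,0,0,0.065],[0,0,0,0,0,0,0.065],[0,0,-0.02,0,0,0,0.085],[0,0,-0.04,0,0,0,0.085],[0,0,-0.04,0,0,0,0.085],[-0.02,0,-0.02,0,0,0,0.085],[0,0,0,0,0,0,0.085],[0,0,0,0,0,0,0.085]]'
python3 - <<'E'
from look import *
d=snap('wrist','w9')
for z in (112,117): print(z,w2p(d,(469,107,z)), fitobj(d,*w2p(d,(469,107,z)),'r',z,160,r=40,S=4))
im=cv2.imread('pics/w9.png'); T=np.zeros((450,800,3),np.uint8)
T[:,:400]=cv2.resize(im[60:285,160:360],(400,450)); s=snap('side','s9'); u,v=w2p(s,(469,107,60)).astype(int)
T[:,400:]=cv2.resize(cv2.imread('pics/s9.png')[v-45:v+45,u-40:u+40],(400,450)); cv2.imwrite('pics/w9c.png',T)
E
python3 mv.py 616 5 180 92.4
```

```text
clock: 20.35
position: [448.5, 106.6, 234.3]
ee_rot: [1.0, 0.0, 0.0, -0.0]
contact_force: [-0.2, 0.6, -0.7]
gripper_width: 84.9
grasp_force: 0.0
112 [253.90736934 169.73626209] None
117 [253.89370111 171.07603499] None
pos [448.5 106.4 233.1] yaw -0.0 j6 0.98 w 85.2 F [-0.  -0.  -0.2] t 20.4 j1 0.59
turn first [ 0.1  0.  87.6] then shift mm [ 108.3 -163.1   53.1] maxrows 3.3
```

View pics/w9c.png

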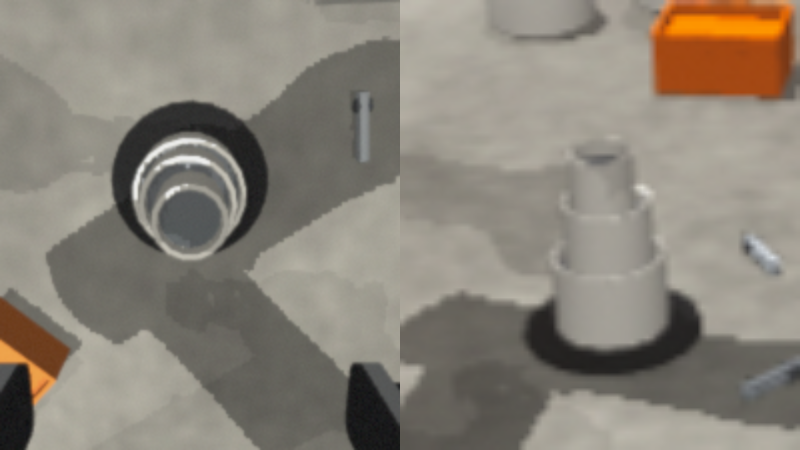

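All three round pots are stacked upright and concentric. Next is oblong_large, at yaw of about 2.4° with the fingers across its 62 mm side.

```bash
python3 -m pendant '[[0.03,0.02,0,0,0,0,0.085],[0.035,0.021,0.006,0,0,0,0.085],[0.035,0.02,0.006,0,0,0,0.085],[0.035,0.02,0.006,0,0,0,0.085],[0.032,0.02,0.005,0,0,0,0.085],[0,0,0,0,0,-2.4,0.085],[0,0,0,0,0,0,0.085],[0,0,0,0,0,0,0.085],[0,0,0,0,0,0,0.085]]'
python3 - <<'E'
from look import *
d=look('w10',[('oA','o',616,5,44,(135,150,165,180),False)],r=65)
for t in(40,60): print('mO',fitobj(d,*w2p(d,(432,-134,6)),'o',6,t,r=60,dark=True))
E
python3 mv.py 616 5 38 2.4
```

```text
clock: 21.35
position: [615.4, 5.9, 211.0]
ee_rot: [1.0, 0.021, -0.0, 0.0]
contact_force: [-0.2, 0.7, 0.0]
gripper_width: 85.0
grasp_force: 0.0
oA 135 [255. 178.] [601.4 -17.7 121.4 104.9   2.4]
oA 150 [255. 178.] [616.3   3.5  88.8  62.9   2.4]
oA 165 [255. 178.] None
oA 180 [255. 178.] None
mO [ 423.1 -142.1  201.4  184.     2.4]
mO [ 423.4 -142.2  202.1  184.3    2.4]
pos [615.4   6.1 211.3] yaw 2.4 j6 1.34 w 85.5 F [-0.6  0.1  0.9] t 21.4 j1 0.27
turn first [0. 0. 0.] then shift mm [  0.5   1.1 173.3] maxrows 3.5
```

View pics/w10.png

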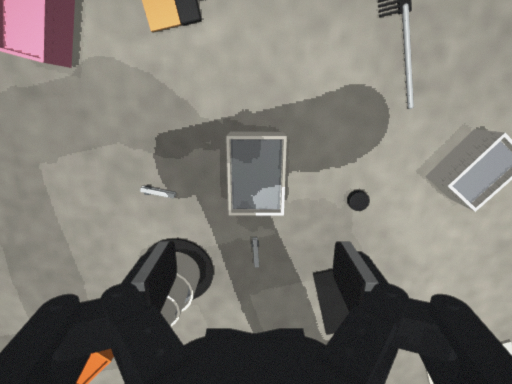

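Oblong_large spans (227..287, 132..215). The fit gives 88.8x62.9 mm at (616.3, 3.5), yaw 2.4°, and the fingers' lanes are clear of the clips and cap.

```bash
python3 -m pendant '[[0.001,0.0025,0.03,0,0,0,0.085],[0,0,0.03,0,0,0,0.085],[0,0,0.03,0,0,0,0.085],[0,0,0.03,0,0,0,0.085],[0,0,0.03,0,0,0,0.085],[0,0,0.024,0,0,0,0.085],[0,0,0,0,0,0,0.085],[0,0,0,0,0,0,0.085],[0,0,0,0,0,0,0.085]]'; python3 -m pendant '[[0,0,0,0,0,0,0.07],[0,0,0,0,0,0,0.053],[0,0,0,0,0,0,0.053],[0,0,0,0,0,0,0.053],[0,0,0,0,0,0,0.053],[0,0,0,0,0,0,0.053]]'; python3 mv.py 432 -134 180 16.6
```

```text
clock: 22.3
position: [618.2, 3.7, 39.3]
ee_rot: [1.0, 0.021, 0.002, -0.0]
contact_force: [0.1, 1.0, 0.7]
gripper_width: 84.7
grasp_force: 0.0
clock: 22.9
position: [618.0, 3.5, 39.2]
ee_rot: [1.0, 0.021, 0.002, -0.0]
contact_force: [-1.7, 0.2, 6.0]
gripper_width: 61.3
grasp_force: 67.5
pos [618.    3.5  39.2] yaw 2.4 j6 1.35 w 61.3 F [-1.7  0.2  6. ] t 22.9 j1 0.27
turn first [ -0.   -0.2 -14.2] then shift mm [-217.5   78.6 -140.8] maxrows 4.4
```

```bash
python3 -m pendant '[[0,0,-0.02,0,0,0,0.053],[0,0,-0.04,0,0,0,0.053],[0,0,-0.045,0,0,0,0.053],[0,0,-0.045,0,0,0,0.053],[0,0,0,0,0,-7.1,0.053],[0,0,0,0,0,-7.1,0.053],[-0.037,-0.002,0,0,0,0,0.053],[-0.037,-0.002,0,0,0,0,0.053],[-0.037,-0.002,0,0,0,0,0.053],[-0.037,-0.002,0,0,0,0,0.053],[-0.037,-0.002,0,0,0,0,0.053],[-0.037,0,0,0,0,0,0.053]]'; python3 -m pendant '[[0,0,0,0,0,0,0.053],[0,0,0,0,0,0,0.053],[0,0,0,0,0,0,0.053]]'
python3 - <<'E'
from look import *
d=look('w11',[('mO','o',432,-134,6,(45,55,70),True)],r=75)
E
python3 mv.py 432 -134 180 16.6
```

```text
clock: 24.1
position: [399.3, -51.1, 187.1]
ee_rot: [0.99, 0.144, -0.0, -0.0]
contact_force: [0.4, -0.2, -0.7]
gripper_width: 60.6
grasp_force: 66.7
clock: 24.4
position: [402.3, -50.5, 187.7]
ee_rot: [0.99, 0.144, 0.001, -0.0]
contact_force: [-0.1, -0.4, -1.7]
gripper_width: 60.9
grasp_force: 66.7
mO 45 [333. 171.] [ 442.7 -130.5   82.1   79.8   16.6]
mO 55 [333. 171.] [ 440.4 -131.3   88.1   80.5   16.6]
mO 70 [333. 171.] [ 431.3 -134.1  108.2   81.3   16.6]
pos [402.3 -50.4 187.5] yaw 16.6 j6 1.58 w 60.9 F [ 0.5  0.7 -2. ] t 24.4 j1 0.28
turn first [ 0. -0.  0.] then shift mm [ 4.6 88.6  7.5] maxrows 1.8
```

View pics/w11.png

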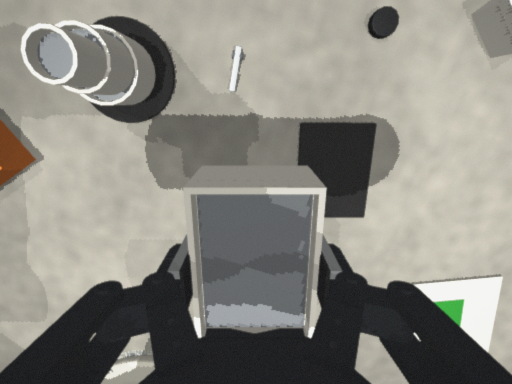

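```bash
python3 -m pendant '[[0.002,0.03,0,0,0,0,0.053],[0.002,0.03,0,0,0,0,0.053],[0.002,0.028,0,0,0,0,0.053],[0,0,0.03,0,0,0,0.053],[0,0,0.03,0,0,0,0.053],[0,0,0.03,0,0,0,0.053],[0,0,0.03,0,0,0,0.053],[0,0,0.01,0,0,0,0.053],[0,0,0,0,0,0,0.053],[0,0,0,0,0,0,0.053],[0,0,0,0,0,0,0.053]]'; python3 mv.py 433 -133.1 45.2 16.6
```

```text
clock: 25.55
position: [433.6, -133.2, 58.6]
ee_rot: [0.989, 0.145, 0.002, 0.0]
contact_force: [-0.3, -0.0, -0.6]
gripper_width: 61.2
grasp_force: 66.6
pos [ 433.6 -133.2   58.6] yaw 16.6 j6 1.80 w 61.2 F [-0.3 -0.  -0.6] t 25.6 j1 0.06
turn first [ 0.1 -0.2  0. ] then shift mm [-0.5 -0.3 13.4] maxrows 0.3
```

```bash
python3 -m pendant '[[0,0,0.006,0,0,0,0.053],[0,0,0.004,0,0,0,0.053],[0,0,0.002,0,0,0,0.053],[0,0,0.0015,0,0,0,0.053],[0,0,0,0,0,0,0.053],[0,0,0,0,0,0,0.053]]'
```

```text
clock: 26.15
position: [432.0, -133.3, 45.1]
ee_rot: [0.989, 0.145, -0.0, 0.0]
contact_force: [-4.0, 1.8, 12.8]
gripper_width: 61.2
grasp_force: 68.3
```

Touching the mat at 13 N, as expected; release, rise and look.

```bash
python3 -m pendant '[[0,0,0,0,0,0,0.068],[0,0,0,0,0,0,0.078],[0,0,0,0,0,0,0.085],[0,0,0,0,0,0,0.085],[0,0,-0.02,0,0,0,0.085],[0,0,-0.04,0,0,0,0.085],[0,0,-0.04,0,0,0,0.085],[0,0,-0.04,0,0,0,0.085],[-0.02,0.0,-0.02,0,0,0,0.085],[0,0,0,0,0,0,0.085],[0,0,0,0,0,0,0.085]]'
python3 - <<'E'
from look import *
d=look('w12',[('mO','o',432,-134,6,(60,70),True),('oA','o',432,-134,50,(100,110,125,140,150,165),False)],r=55)
E
python3 mv.py 630 -247 200 -36.4
```

```text
clock: 27.25
position: [412.8, -139.0, 203.7]
ee_rot: [0.99, 0.144, 0.0, -0.0]
contact_force: [0.9, 0.0, -0.3]
gripper_width: 84.9
grasp_force: 0.0
mO 60 [255. 155.] [ 431.5 -134.9  107.5   81.2   16.5]
mO 70 [255. 155.] [ 431.4 -135.   108.7   81.5   16.6]
oA 100 [255. 163.] [ 428.5 -148.   103.9   91.3   16.6]
oA 110 [255. 163.] [ 428.4 -148.3  103.4   90.8   16.6]
oA 125 [255. 163.] [ 428.3 -148.9  102.9   89.8   16.6]
oA 140 [255. 163.] [ 428.1 -149.   102.5   89.7   16.6]
oA 150 [255. 163.] [ 430.5 -148.1   97.3   89.1   16.7]
oA 165 [255. 163.] [ 430.2 -133.9   88.5   61.4   17.4]
pos [ 412.7 -139.   203. ] yaw 16.6 j6 1.81 w 85.1 F [ 0.4 -0.2  0.5] t 27.3 j1 0.05
turn first [-0.   0.1 53. ] then shift mm [239. -42.   3.] maxrows 4.8
```

View pics/w12.png

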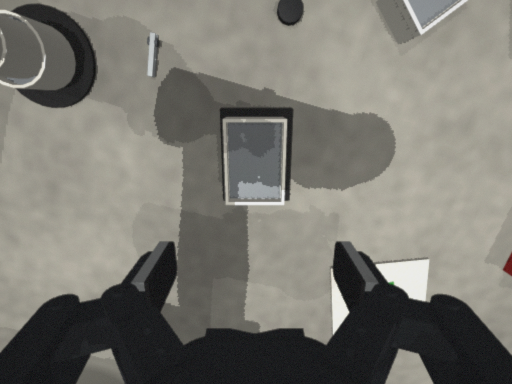

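Oblong_large is seated on the mat, rim edges at about (222..286, 117..206), within about 1.5 mm of the mat's centre and aligned. I've used all 14 picture views, so from here I check numerically. Next is oblong_small.

```bash
python3 -m pendant '[[0,0,0,0,0,7.6,0.085],[0,0,0,0,0,7.6,0.085],[0,0,0,0,0,7.6,0.085],[0,0,0,0,0,7.6,0.085],[0,0,0,0,0,7.6,0.085],[0,0,0,0,0,7.5,0.085],[0,0,0,0,0,7.5,0.085],[0.04,-0.007,0,0,0,0,0.085],[0.04,-0.007,0,0,0,0,0.085],[0.04,-0.007,0,0,0,0,0.085],[0.04,-0.007,0,0,0,0,0.085],[0.04,-0.007,0,0,0,0,0.085]]'; python3 -m pendant '[[0.039,-0.007,0,0,0,0,0.085],[0,0,0,0,0,0,0.085],[0,0,0,0,0,0,0.085],[0,0,0,0,0,0,0.085]]'
python3 - <<'E'
from look import *
e=load('w12')
P=np.array([p2w(e,*q,50)[:2] for q in((222,118),(286,118),(286.5,205.5),(224,205.5))]); print('oA corners',P.round(1).tolist(),P.mean(0))
for t in (155,160,165,170,175): print('oA',t,fitobj(e,255,163,'o',50,t,r=55,S=4))
d=look('w13',[('oB','o',630,-246.6,42,(125,140,150,160,170,185),False)],r=55)
E
python3 mv.py 630 -246.6 42 -36.4
```

```text
clock: 28.5
position: [596.1, -230.1, 200.9]
ee_rot: [0.95, -0.312, -0.002, 0.0]
contact_force: [0.5, 0.4, 0.6]
gripper_width: 85.4
grasp_force: 0.0
clock: 28.9
position: [629.5, -246.6, 202.2]
ee_rot: [0.95, -0.312, -0.002, 0.0]
contact_force: [0.3, -0.1, -0.0]
gripper_width: 84.9
grasp_force: 0.0
oA corners [[465.0, -90.9], [482.5, -149.7], [397.6, -178.8], [378.7, -115.4]] [ 430.93596757 -133.72104087]
oA 155 [ 430.7 -148.1   96.7   89.    16.6]
oA 160 [ 430.3 -133.9   89.    62.1   17.5]
oA 165 [ 430.6 -134.1   88.4   62.    17. ]
oA 170 [ 430.3 -133.9   88.4   61.6   17.4]
oA 175 [ 431.8 -137.7   87.7   54.1   16.6]
oB 125 [253. 180.] [ 610.4 -252.2  105.2   83.   -33.2]
oB 140 [253. 180.] [ 610.1 -252.5  104.6   82.5  -33.4]
oB 150 [253. 180.] [ 629.5 -247.1   75.2   50.3  -36.4]
oB 160 [253. 180.] [ 629.9 -247.1   74.6   49.5  -36.4]
oB 170 [253. 180.] [ 630.1 -246.9   73.5   48.9  -36.4]
oB 185 [253. 180.] None
pos [ 629.5 -246.5  203.1] yaw -36.4 j6 1.07 w 84.9 F [-0.5 -0.3  0.5] t 28.9 j1 -0.13
turn first [0.  0.1 0. ] then shift mm [  0.5  -0.2 161.1] maxrows 3.2
```

```bash
python3 -m pendant '[[0.0005,0,0.03,0,0,0,0.085],[0,0,0.03,0,0,0,0.085],[0,0,0.03,0,0,0,0.085],[0,0,0.03,0,0,0,0.085],[0,0,0.03,0,0,0,0.085],[0,0,0.011,0,0,0,0.085],[0,0,0,0,0,0,0.085],[0,0,0,0,0,0,0.085],[0,0,0,0,0,0,0.085]]'; python3 -m pendant '[[0,0,0,0,0,0,0.06],[0,0,0,0,0,0,0.04],[0,0,0,0,0,0,0.04],[0,0,0,0,0,0,0.04],[0,0,0,0,0,0,0.04],[0,0,0,0,0,0,0.04]]'; python3 mv.py 430.6 -133.9 180 16.9
```

```text
clock: 29.85
position: [632.0, -247.5, 45.1]
ee_rot: [0.95, -0.312, 0.002, -0.0]
contact_force: [1.1, -0.2, -0.4]
gripper_width: 85.3
grasp_force: 0.0
clock: 30.45
position: [631.5, -247.5, 43.9]
ee_rot: [0.95, -0.312, 0.001, 0.0]
contact_force: [-0.9, 1.2, 4.7]
gripper_width: 46.9
grasp_force: 64.4
pos [ 631.5 -247.5   43.9] yaw -36.4 j6 1.07 w 46.9 F [-0.9  1.2  4.7] t 30.4 j1 -0.14
turn first [  0.   -0.1 -53.3] then shift mm [-159.2 -167.1 -136.1] maxrows 3.3
```

```bash
python3 -m pendant '[[0,0,-0.02,0,0,0,0.04],[0,0,-0.04,0,0,0,0.04],[0,0,-0.04,0,0,0,0.04],[0,0,-0.04,0,0,0,0.04],[0,0,0,0,0,-7.6,0.04],[0,0,0,0,0,-7.6,0.04],[0,0,0,0,0,-7.6,0.04],[0,0,0,0,0,-7.6,0.04],[0,0,0,0,0,-7.6,0.04],[0,0,0,0,0,-7.6,0.04],[0,0,0,0,0,-7.6,0.04],[0,0,0,0,0,0,0.04]]'; python3 -m pendant '[[-0.0315,-0.0334,0,0,0,0,0.04],[-0.0315,-0.0334,0,0,0,0,0.04],[-0.0315,-0.0334,0,0,0,0,0.04],[-0.0315,-0.0334,0,0,0,0,0.04],[-0.0315,-0.0334,0,0,0,0,0.04],[0,0,0,0,0,0,0.04],[0,0,0,0,0,0,0.04],[0,0,0,0,0,0,0.04],[0,0,0,0,0,0,0.04]]'; python3 mv.py 432.1 -133.4 101 16.9
```

```text
clock: 31.65
position: [630.2, -247.2, 181.7]
ee_rot: [0.989, 0.146, -0.001, -0.001]
contact_force: [-0.4, -0.8, -1.1]
gripper_width: 46.8
grasp_force: 63.9
clock: 32.55
position: [432.8, -133.2, 182.7]
ee_rot: [0.989, 0.145, 0.0, 0.0]
contact_force: [-0.0, 0.1, -1.1]
gripper_width: 46.9
grasp_force: 63.9
pos [ 432.8 -133.2  182.7] yaw 16.7 j6 1.80 w 46.9 F [-0.   0.1 -1.1] t 32.5 j1 0.06
turn first [ 0.  -0.  -0.2] then shift mm [-0.7 -0.  81.7] maxrows 1.6
```

```bash
python3 -m pendant '[[-0.0005,0,0.03,0,0,0,0.04],[0,0,0.03,0,0,0,0.04],[0,0,0.02,0,0,0,0.04],[0,0,0,0,0,0,0.04],[0,0,0,0,0,0,0.04],[0,0,0,0,0,0,0.04]]'; python3 mv.py 432.1 -133.4 84 16.9; python3 - <<'E'
from h import *
# predicted-vs-seen: mean brightness of dark gap is hard to see; report rim edge columns in wrist rows
d=snap('wrist','w14'); g=d['image'].min(2)
from scipy.spatial.transform import Rotation as R
s=arm.read_state(); M=R.from_quat(s['ee_rot']).as_matrix(); c=np.array([430.6,-133.9]); a=np.radians(16.9); X=np.array([np.cos(a),np.sin(a)]); Y=np.array([np.sin(a),-np.cos(a)])
def pr(cx,hx,hy,z): return [w2p(d,[*(cx+i*hx*X+j*hy*Y),z]).round(1).tolist() for i,j in((1,-1),(1,1))]
L=pr(c,44,31,50); S=pr(s['position'][:2]-1.6*X,37,24,s['position'][2]-43.9+42)
print('pred large front rim',L,'small top front rim',S)
for name,(p,q) in(('L',L),('S',S)):
    r=int((p[1]+q[1])/2)+3; 
    print(name,r,'row',' '.join(f'{x}:{v}' for x,v in enumerate(g[r]) if abs(x-p[0])<7 or abs(x-q[0])<7))
    m=int((p[0]+q[0])/2); r0=int(p[1]); print('col',m,' '.join(f'{y}:{g[y,m]}' for y in range(r0-7,r0+8)))
E
```

```text
clock: 33.15
position: [432.5, -133.3, 103.8]
ee_rot: [0.989, 0.146, 0.001, 0.0]
contact_force: [0.1, 0.9, 0.1]
gripper_width: 46.9
grasp_force: 63.9
pos [ 432.5 -133.3  103.8] yaw 16.8 j6 1.80 w 46.9 F [0.1 0.9 0.1] t 33.1 j1 0.06
turn first [ 0.  -0.1 -0.1] then shift mm [-0.4 -0.  19.8] maxrows 0.4
pred large front rim [[205.5, 162.4], [303.2, 162.2]] small top front rim [[202.2, 200.0], [306.2, 199.8]]
L 165 row 199:98 200:92 201:94 202:95 203:96 204:96 205:106 206:142 207:172 208:175 209:174 210:171 211:161 212:160 297:170 298:168 299:175 300:175 301:174 302:161 303:92 304:49 305:40 306:47 307:74 308:112 309:115 310:113
col 254 155:129 156:129 157:129 158:130 159:127 160:133 161:158 162:172 163:175 164:173 165:154 166:117 167:98 168:98 169:98
S 202 row 196:108 197:95 198:96 199:97 200:95 201:98 202:111 203:155 204:172 205:173 206:173 207:175 208:170 209:170 300:214 301:214 302:214 303:214 304:214 305:205 306:162 307:125 308:119 309:117 310:116 311:116 312:117 313:113
col 254 193:129 194:130 195:128 196:125 197:149 198:167 199:172 200:173 201:175 202:170 203:146 204:111 205:98 206:98 207:96
```

Rim edges seen in the wrist image match the prediction for both pots to under 1 mm relative, so I lower.

```bash
python3 -m pendant '[[0,0,0.008,0,0,0,0.04],[0,0,0.004,0,0,0,0.04],[0,0,0.003,0,0,0,0.04],[0,0,0.002,0,0,0,0.04],[0,0,0.001,0,0,0,0.04],[0,0,0,0,0,0,0.04],[0,0,0,0,0,0,0.04]]'; python3 -m pendant '[[0,0,0.0015,0,0,0,0.04],[0,0,0,0,0,0,0.04],[0,0,0,0,0,0,0.04]]'
```

```text
clock: 33.9
position: [431.3, -133.1, 84.8]
ee_rot: [0.989, 0.146, 0.0, 0.0]
contact_force: [0.2, 0.0, -0.4]
gripper_width: 47.0
grasp_force: 63.9
clock: 34.2
position: [431.6, -133.1, 83.8]
ee_rot: [0.989, 0.146, 0.0, 0.0]
contact_force: [-1.6, 1.4, 5.4]
gripper_width: 46.8
grasp_force: 64.5
```

Seated (contact at the expected height). Release, rise and verify numerically.

```bash
python3 -m pendant '[[0,0,0,0,0,0,0.055],[0,0,0,0,0,0,0.068],[0,0,0,0,0,0,0.078],[0,0,0,0,0,0,0.078],[0,0,-0.02,0,0,0,0.085],[0,0,-0.04,0,0,0,0.085],[0,0,-0.04,0,0,0,0.085],[0,0,-0.04,0,0,0,0.085],[-0.02,0,-0.02,0,0,0,0.085],[-0.02,0,0,0,0,0,0.085],[0,0,0,0,0,0,0.085],[0,0,0,0,0,0,0.085]]'
python3 - <<'E'
from look import *
d=snap('wrist','w15'); u,v=w2p(d,(431,-134,82))
for z in(82,):
  for t in(120,135,150,160,170,180): print('wrist',t,fitobj(d,u,v,'o',z,t,r=60,S=2))
e=snap('scene','s15')
for t in(160,175,195,210): 
  print('scene small@82',fitobj(e,*w2p(e,(431,-134,82)),'o',82,t,r=40),'small round@112',fitobj(e,*w2p(e,(469,107,112)),'r',112,t,r=12))
  print('scene seated? large@50',fitobj(e,*w2p(e,(431,-134,50)),'o',50,t,r=40))
print(w2p(d,(431,-134,82)),w2p(d,(431,-134,50)))
a=np.radians(16.8);X=np.array([np.cos(a),np.sin(a)]);Y=np.array([np.sin(a),-np.cos(a)]);c=np.array([430.8,-133.9])
im=d['image'].copy()
for hx,hy,z in((37,24,82),(44,31,50)):
    q=np.array([w2p(d,[*(c+i*hx*X+j*hy*Y),z]) for i,j in((1,-1),(1,1),(-1,1),(-1,-1))]); print(z,q.round(1).tolist())
g=d['image'].min(2); m=int(u)
print('col',m,[(y,int(g[y,m])) for y in range(90,225)])
r=int(v); print('row',r,[(x,int(g[r,x])) for x in list(range(205,235))+list(range(275,300))])
E
```

```text
clock: 35.4
position: [392.9, -144.7, 243.3]
ee_rot: [0.989, 0.146, 0.0, 0.0]
contact_force: [0.5, -0.4, 0.5]
gripper_width: 85.1
grasp_force: 0.0
wrist 120 [ 426.5 -154.   107.    92.2   16.8]
wrist 135 [ 426.5 -154.1  107.    92.1   16.8]
wrist 150 [ 433.7 -133.    80.2   55.    16.8]
wrist 160 [ 433.7 -133.    80.2   54.    16.8]
wrist 170 [ 431.3 -133.5   72.3   46.    16.9]
wrist 180 None
scene small@82 None small round@112 [466.9 107.3  38.3]
scene seated? large@50 None
scene small@82 None small round@112 [466.5 107.   35.6]
scene seated? large@50 None
scene small@82 None small round@112 None
scene seated? large@50 None
scene small@82 None small round@112 None
scene seated? large@50 None
[255.19991575 142.17424175] [255.12438132 138.18727296]
82 [[230.3, 104.0], [279.8, 104.0], [277.8, 177.7], [232.2, 177.7]]
50 [[226.1, 96.9], [283.9, 96.9], [281.4, 176.2], [228.5, 176.3]]
col 255 [(90, 29), (91, 29), (92, 22), (93, 30), (94, 28), (95, 32), (96, 66), (97, 129), (98, 143), (99, 137), (100, 103), (101, 79), (102, 82), (103, 103), (104, 163), (105, 175), (106, 173), (107, 145), (
[... 1272 characters left out ...]
(219, 142), (220, 143), (221, 141), (222, 141), (223, 141), (224, 141)]
row 142 [(205, 98), (206, 96), (207, 93), (208, 95), (209, 95), (210, 94), (211, 94), (212, 95), (213, 96), (214, 97), (215, 95), (216, 97), (217, 98), (218, 99), (219, 93), (220, 82), (221, 81), (222, 85), (223, 82), (224, 75), (225, 37), (226, 41), (227, 84), (228, 138), (229, 137), (230, 119), (231, 131), (232, 138), (233, 137), (234, 107), (275, 126), (276, 171), (277, 172), (278, 152), (279, 127), (280, 171), (281, 167), (282, 133), (283, 54), (284, 32), (285, 25), (286, 34), (287, 45), (288, 75), (289, 92), (290, 95), (291, 93), (292, 93), (293, 94), (294, 94), (295, 96), (296, 95), (297, 94), (298, 94), (299, 93)]
```

The wrist-image edges match the fully seated prediction within about 0.5 px: small front/back at 103.5/177.5, large front at 96.5, sides likewise. The round nest stands at (467,107) with its rim at z=112. The gripper is clear, so I hand in.

```bash
python3 -c "
from bench import arm
print(arm.job_done())"
```

```text
the job is handed in; nothing more can be done
None
```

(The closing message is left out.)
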